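# Shim the rocking corner of the bottle-nest plate

### The job

The aluminium bottle-nest plate rocks on one of its four corner ears: press down on the ears with closed fingertips until you find the one that gives, and push it all the way down to its stop. Let it come up, then press the raised brass shim tab on the robot's side of that same ear down flat and leave it flat. Leave the other three tabs raised, do not lift or shift the plate, and leave the jar, the cap and everything else where they stand.

Things in the scene. Friction and masses are not known exactly. Their poses are not given: they have to be found in the camera images.
- plate: loose aluminium plate 150 x 116 x 8 mm with four corner ears 40 x 40 mm and a white nest ring (67 mm wide, 14 high) with a jar; origin: centre of its underside, z 30 mm; x away from the robot, y left. Dowels keep it in place. Three ears stand on solid feet; one, a different one each time, on a sprung foot that looks alike: it gives from 2 N, sinks 3.5 mm at 4 N, stops dead, springs back when let go
- ear_1 (a point): centre of the top face of the plate's near left ear, marked with a black dot 16 mm across; press here (top face 38 mm above the table while level); the foot is right below
- ear_2 (a point): centre of the top face of the plate's near right ear, marked with a black dot 16 mm across; press here (top face 38 mm above the table while level); the foot is right below
- ear_3 (a point): centre of the top face of the plate's far left ear, marked with a black dot 16 mm across; press here (top face 38 mm above the table while level); the foot is right below
- ear_4 (a point): centre of the top face of the plate's far right ear, marked with a black dot 16 mm across; press here (top face 38 mm above the table while level); the foot is right below
- tab_1 (a point): press point on the brass shim tab of the near left ear (ear_1), given for its top face when flat (30 mm above the table). Stiff leaf 22 mm wide, hinged 28 mm from the ear's dot, reaching 56 mm on towards the robot (plate -x), free end raised 24 mm; here, 44 mm from the hinge, the raised top is 21 mm higher. 5 to 6 N pushes it down; it stays where left, stops dead when flat
- tab_2 (a point): press point on the brass shim tab of the near right ear (ear_2), given for its top face when flat (30 mm above the table). Stiff leaf 22 mm wide, hinged 28 mm from the ear's dot, reaching 56 mm on towards the robot (plate -x), free end raised 24 mm; here, 44 mm from the hinge, the raised top is 21 mm higher. 5 to 6 N pushes it down; it stays where left, stops dead when flat
- tab_3 (a point): press point on the brass shim tab of the far left ear (ear_3), given for its top face when flat (30 mm above the table). Stiff leaf 22 mm wide, hinged 28 mm from the ear's dot, reaching 56 mm on towards the robot (plate -x), free end raised 24 mm; here, 44 mm from the hinge, the raised top is 21 mm higher. 5 to 6 N pushes it down; it stays where left, stops dead when flat
- tab_4 (a point): press point on the brass shim tab of the far right ear (ear_4), given for its top face when flat (30 mm above the table). Stiff leaf 22 mm wide, hinged 28 mm from the ear's dot, reaching 56 mm on towards the robot (plate -x), free end raised 24 mm; here, 44 mm from the hinge, the raised top is 21 mm higher. 5 to 6 N pushes it down; it stays where left, stops dead when flat
- loose_foot (a joint): how far the sprung foot under the rocking ear is pushed down, m: 0 at rest, 0.0035 at its stop. Which ear it is under is not told
- loose_shim (a joint): angle of the brass shim tab that belongs to the rocking ear (which one is not told; once flat its toe props the ear, and pressing that ear hard afterwards lifts the tab a little), rad: 0 fully raised, 0.45 flat; starts between 0 and 0.08
- shim_2 (a joint): angle of one of the other three brass tabs (the number does not tell at which ear), rad: 0 fully raised, 0.45 flat; starts between 0 and 0.08
- shim_3 (a joint): angle of one of the other three brass tabs (the number does not tell at which ear), rad: 0 fully raised, 0.45 flat; starts between 0 and 0.08
- shim_4 (a joint): angle of one of the other three brass tabs (the number does not tell at which ear), rad: 0 fully raised, 0.45 flat; starts between 0 and 0.08
- jar: small closed glass jar, 54 mm across, 45 mm high, white lid, standing in the nest ring on the plate; leave it there; origin at the centre of its underside
- cap: red bottle cap, 32 mm across, 20 mm high, standing on the blue bed between the two near tabs; leave it; origin at the centre of its underside
- bottle_1: glass bottle with black cap, 64 mm across, 190 mm high, to the left; leave it; origin at the centre of its underside
- bottle_2: another such bottle, to the left; leave it; origin at the centre of its underside
- bowl: steel bowl, 130 mm across, 60 mm high, to the right; leave it; origin at the centre of its underside
- wrench: steel wrench lying to the right; leave it
- tin: green can, 70 mm across, 60 mm high, near left; leave it; origin at the centre of its underside
Things that resemble listed ones, but are neither listed nor needed, are in the scene too. What is shaped like the jar but red is not meant.

How it is judged:
On the way, in this order (a step that is already met when the one before it is completed fails the run):
1. the rocking ear is found and pushed down to its stop (at least 2.5 of its 3.5 mm) while all the tabs are still raised (value of joint loose_foot above 0.0025 m and value of joint loose_shim below 0.2 rad), for 0.1 s.
2. that ear has come up again (value of joint loose_foot below 0.001 m), for 0.1 s.
3. the rocking ear's tab is pressed flat (value of joint loose_shim above 0.35 rad), for 0.2 s.
At the end, for the whole second after the job is handed in: rocking ear's tab flat (over 0.35 of 0.45 rad), other tabs raised (under 0.2); plate level (0.02 rad), at rest, within 12 mm of its place, foot up (under 1.5 mm); jar upright in its nest (12 mm, 0.1 rad); cap, bottles, bowl, wrench, can within 30 mm of their places (value of joint loose_shim above 0.35 rad and value of joint loose_foot below 0.0015 m and value of joint each of shim_2, shim_3, shim_4 below 0.2 rad and angle between plate's own z axis and vertical below 0.02 rad and distance of plate from where it was at the start of the episode below 0.012 m and linear speed of plate below 0.02 m/s and angle between jar's own z axis and vertical below 0.1 rad and horizontal distance between jar and plate below 0.012 m and height (world z) of jar below 0.05 m and distance of each of bottle_1, bottle_2, bowl, wrench, tin, cap from where it was at the start of the episode below 0.03 m); the robot touches nothing.
It fails at once if a tab of an ear that does not rock is pressed down (beyond 0.2 rad) (value of joint any of shim_2, shim_3, shim_4 above 0.2 rad).
It fails at once if the plate is lifted, tipped (beyond 0.12 rad) or shifted by more than 15 mm (height (world z) of plate above 0.042 m or angle between plate's own z axis and vertical above 0.12 rad or distance of plate from where it was at the start of the episode above 0.015 m).
It fails at once if the jar is lifted out or tipped (height (world z) of jar above 0.056 m or angle between jar's own z axis and vertical above 0.35 rad).
It fails at once if the cap, a bottle, the bowl, the wrench or the can is moved by more than 30 mm (distance of any of bottle_1, bottle_2, bowl, wrench, tin, cap from where it was at the start of the episode above 0.03 m).
It also fails if it takes over 61 s, if anything falls off the work surface, if the arm or the gripper's body presses on something with over 40 N, if the wrist force passes 120 N, or if a joint passes its speed limit or range.

### The arm

A 6-joint arm with a two-finger parallel gripper is mounted at the origin on the work surface. World frame = base frame: x ahead of the robot, y to its left, z up, the work surface at z = 0. Lengths are in m, angles in rad, forces in N, time in s.
With the tool pointing down it reaches from about 0.25 to 0.775 m from the base axis. Payload 4 kg.
Tool frame: the origin (TCP) lies midway between the tips of the shut fingers; the grasp point (between the pads) lies 19 mm behind it (ctrl.hold_point_z is the distance from the TCP to the grasp point, in m); z points along the fingers, y is the line along which they close (so a half turn about z gives the same grasp; the last joint's range is limited). The gripper opens to 85 mm and grips with 20 to 120 N. Pads are 22 mm wide; open, the fingers measure 114 mm over their backs; the gripper's body (76 mm by 85 mm) begins 54 mm behind the grasp point. The pads swing forward as they close: fully open they stand 13 mm farther back than shut.
Start: joints at [1.016, 0.087, 1.371, -0, 1.684, -0.103], TCP at [0.24, 0.495, 0.231] pointing down, gripper open.
Joint ranges: [-3.1, 3.1], [-0.76, 2.03], [0.27, 2.55], [-1.08, 4.22], [0.17, 2.65], [-2.57, 2.57]. Speed limits (rad/s): [2.79, 2.79, 3.14, 3.14, 3.14, 3.14].

### API

Orientations are given as a unit quaternion [x, y, z, w].
In Python, from station import ctrl gives the robot as it stands. The module is installed in compiled form; this text tells all that it offers.
- The arm moves only by the tool servo_tool, never from a script. Its argument "motion" is a list of rows, each a list of 6 numbers: the shift along the tool's x, y, z scaled (see below), then the turn, a rotation vector about the tool's x, y, z scaled (see below). A call has 1 to 20 rows; each row shifts and turns the commanded pose from where the row before left it, along the tool's axes as they then stand; what a row does not reach is not made up. The controller multiplies each number of a shift by 0.04 m and each number of a turn by 0.12 rad. A row lasts 1/10 s, in which the tool goes at most 50 mm and 8.59 degrees, less where a joint would pass 70% of its speed; a pose out of reach is approached as far as the arm can. A call with a number of a shift or a turn outside -1 to 1 is refused whole. A call with a gripper value outside its range is refused whole. "claw" is the opening, from 0 (shut) to 1 (fully open), set as the call begins (left out, the last holds). The fingers move at their own pace and stop on an object; the grip force is fixed at half the most. Time passes only in rows, so rows that do not move let the fingers close. It gives the time, the measured TCP pose, the force, the opening and the grip force at its end, in the units of the state.
- ctrl.observe(): the state, without advancing time (a new reading comes with each control period).
- ctrl.snapshot(name): name is "scene" or "top"; returns (picture, depth): 480x640x3 uint8, red, green, blue; 480x640 float32, m along the optical axis (not along the pixel's ray), 0 where there is no reading.
- ctrl.camera_params(name): a dict with "intrinsics" (3x3 intrinsics, pixels), "R" (3x3) and "t" (3): a world point X has camera coordinates R X + t. Camera axes: x right, y down, z forward; pixel columns grow to the right and rows downward; lengths in m; the calibration is good to about 2 mm. A picture is of the moment at which its call begins. camera_params takes no time and is no camera call.
- ctrl.close_job(): hands the job in; it is judged then, once.
The state is a dict: "time_s": time; "joint_positions": joint angles; "joint_vel": joint speeds; "joint_efforts": joint torques, N m; "ee_pos": TCP position; "tool_rot": TCP orientation; "force": force on the tool from outside, world axes, zero at the start; "moment": the same for the moment, N m; "width": finger opening in m; "grip_force": force on a finger pad.
Only numpy, scipy, OpenCV 4.12 (cv2) and the standard library are available. Lean on these libraries where they do the work, as an engineer would, in place of code of your own. Each camera call takes 0.05 s, during which the arm holds its last target. There are 200 camera calls.

## Working session

There is one attempt and no reset: what is moved stays moved. The work goes in short steps, Python scripts to look and compute and a tool call to move; the robot and the scene stay as the last step left them, time stands still between calls to the robot, and variables do not carry over. Pictures are saved under pics/ and viewed, at most 10 in all, crops included, and the job is handed in when it is done.

Besides the shell and the picture viewer there is one more tool, called by a JSON object that holds its "api" and its "payload", one argument or row to a line. servo_tool: Moves the arm, as the interface text tells. Shifts and turns lie within -1 to 1; 1 stands for 0.04 m of shift or 0.12 rad of turn. Its arguments: {"type":"object","properties":{"motion":{"type":"array"},"claw":{"type":"number"}},"required":["motion"]}

```bash
mkdir -p pics
python3 - <<'E'
from station import ctrl
import cv2,numpy as np
for n in("top","scene"):
    p,d=ctrl.snapshot(n); cv2.imwrite(f"pics/{n}0.png",p[:,:,::-1]); np.save(f"pics/{n}0.npy",d)
    c=ctrl.camera_params(n); print(n,c)
print(ctrl.observe())
E
```

```text
top {'intrinsics': array([[455.68478217,   0.        , 316.47831217],
       [  0.        , 455.68478217, 241.19576429],
       [  0.        ,   0.        ,   1.        ]]), 'R': array([[ 0.04001334, -0.99919765, -0.00172694],
       [-0.97795013, -0.03880781, -0.20520113],
       [ 0.20496947,  0.00989965, -0.9787183 ]]), 't': array([-0.00569082,  0.60449216,  0.91058246])}
scene {'intrinsics': array([[561.05261436,   0.        , 323.78314086],
       [  0.        , 561.05261436, 242.77959422],
       [  0.        ,   0.        ,   1.        ]]), 'R': array([[ 0.45047053,  0.8926022 ,  0.01837446],
       [ 0.64043448, -0.30873265, -0.70322673],
       [-0.62202893,  0.32855056, -0.71072818]]), 't': array([-0.24916111, -0.33717797,  1.62183713])}
{'time_s': 0.1, 'joint_positions': array([ 1.01594442e+00,  8.79216491e-02,  1.37211554e+00, -1.09626874e-05,
        1.68361477e+00, -1.03111582e-01]), 'joint_vel': array([-0.00087866, -0.00322349, -0.00420723,  0.0012519 ,  0.00030817,
        0.00114351]), 'joint_efforts': array([ 2.08854675e-03, -3.53015471e+01, -3.14217818e+01, -1.51890440e-04,
        7.94639258e-03, -2.67683816e-05]), 'ee_pos': array([0.23986593, 0.49443568, 0.23022772]), 'tool_rot': array([ 2.23954984e-01,  9.74598946e-01, -9.76194545e-04, -3.27504854e-04]), 'force': array([ 0.06091415, -0.01107186,  0.10199865]), 'moment': array([ 0.01738116, -0.03523568, -0.04677934]), 'grip_force': 0.0, 'width': 0.08532293267345688}
```

View pics/top0.png

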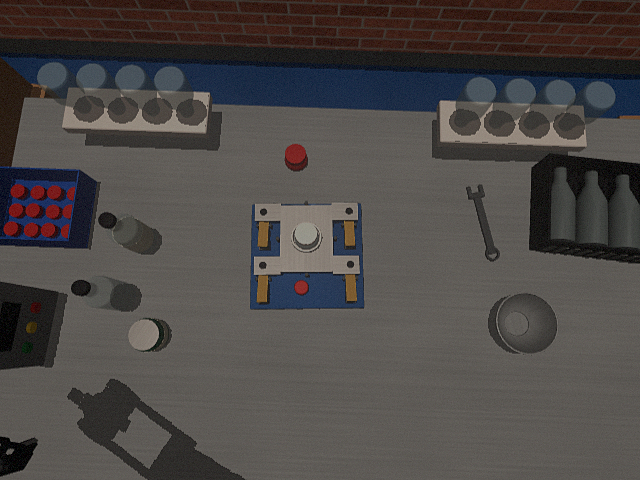

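View pics/scene0.png

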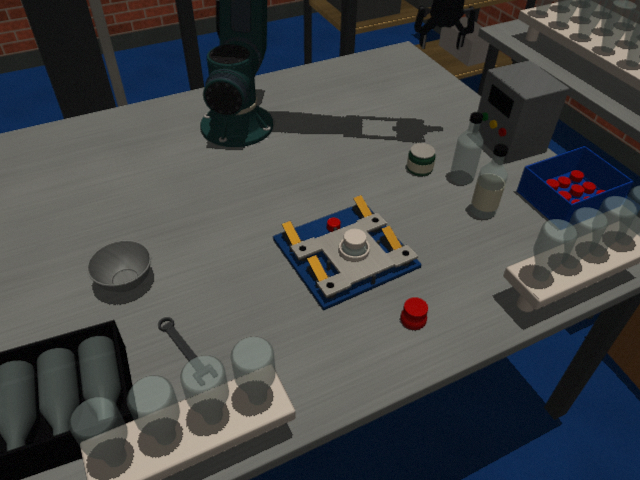

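The top view shows the ear dots at about (263,265), (348,265), (264,212) and (349,212). The tabs are orange, the jar is at (306,235) and the small cap is at (301,288). The red jar-like thing at (296,157) is the decoy.

```bash
cat > h.py <<'E'
from station import ctrl
import cv2,numpy as np
def ray(n,uv,z):
    c=ctrl.camera_params(n);K,R,t=c["intrinsics"],c["R"],c["t"]
    o=-R.T@t; d=R.T@np.linalg.inv(K)@np.array([uv[0],uv[1],1.]); return o+d*(z-o[2])/d[2]
def blobs(mask,lo,hi):
    n,l,s,c=cv2.connectedComponentsWithStats(mask.astype(np.uint8)); return [(c[i],s[i,4],s[i,:4]) for i in range(1,n) if lo<=s[i,4]<=hi]
E
python3 - <<'E'
from h import *
for n,(x0,y0,x1,y1) in {"top":(240,190,375,320),"scene":(265,190,430,305)}.items():
    im=cv2.imread(f"pics/{n}0.png")[y0:y1,x0:x1]
    hsv=cv2.cvtColor(im,cv2.COLOR_BGR2HSV)
    big=cv2.resize(im,None,fx=4.4,fy=4.4,interpolation=cv2.INTER_CUBIC);cv2.imwrite(f"pics/{n}c.png",big)
    print(n,"dots")
    for c,a,s in blobs((hsv[...,2]<75)&(hsv[...,1]<110),12,150): 
        uv=c+[x0,y0]; print(uv.round(1),a,s[2:],ray(n,uv,.038).round(4))
    print("tabs")
    for c,a,s in blobs((abs(hsv[...,0].astype(int)-18)<9)&(hsv[...,1]>120)&(hsv[...,2]>70),60,900):
        uv=c+[x0,y0]; print(uv.round(1),a,s[2:],ray(n,uv,.045).round(4))
    print("red")
    for c,a,s in blobs(((hsv[...,0]<6)|(hsv[...,0]>172))&(hsv[...,1]>150)&(hsv[...,2]>70),40,900):
        uv=c+[x0,y0]; print(uv.round(1),a,s[2:],ray(n,uv,.035).round(4))
E
```

```text
top dots
[305.7 202.6] 14 [4 4] [0.6963 0.0462 0.038 ]
[262.9 211.4] 37 [7 6] [0.6722 0.1402 0.038 ]
[348.7 210.6] 37 [8 7] [ 0.6815 -0.0501  0.038 ]
[361. 218.] 19 [ 1 19] [ 0.6658 -0.0778  0.038 ]
[257.1 224.7] 22 [ 4 10] [0.6414 0.1511 0.038 ]
[269.  236.1] 142 [21 30] [0.6168 0.1232 0.038 ]
[338.2 222.5] 61 [12  9] [ 0.6535 -0.0277  0.038 ]
[355.  223.2] 27 [7 9] [ 0.6533 -0.0648  0.038 ]
[308.6 243.3] 99 [24 16] [0.6039 0.0357 0.038 ]
[348.8 246. ] 62 [12 15] [ 0.6015 -0.0524  0.038 ]
[277.5 239. ] 20 [4 7] [0.6109 0.1043 0.038 ]
[334.7 238.7] 21 [4 6] [ 0.6166 -0.0211  0.038 ]
[362. 251.] 17 [ 1 17] [ 0.5915 -0.0814  0.038 ]
[350.  263.8] 40 [7 7] [ 0.5622 -0.0559  0.038 ]
[262.2 264.9] 40 [7 7] [0.5522 0.1341 0.038 ]
[300.6 273.2] 75 [38  6] [0.5376 0.0502 0.038 ]
[336.9 277.6] 66 [27 23] [ 0.5311 -0.0285  0.038 ]
[256.1 278.1] 14 [3 7] [0.523  0.1455 0.038 ]
[270.7 277.4] 30 [9 7] [0.5259 0.114  0.038 ]
[356.3 276.6] 15 [4 7] [ 0.5349 -0.0703  0.038 ]
[363.  282.5] 12 [ 1 12] [ 0.5227 -0.0849  0.038 ]
[250. 287.] 17 [ 1 17] [0.5034 0.1572 0.038 ]
[265.9 296.9] 77 [14 21] [0.4
[... 525 characters left out ...]
038 ]
[376.5 228.6] 53 [19  9] [0.5766 0.1218 0.038 ]
[384.8 242.6] 92 [17 17] [0.6233 0.1156 0.038 ]
[295.7 271.8] 96 [47 68] [ 0.6159 -0.0986  0.038 ]
[350.5 249. ] 101 [23 16] [0.6075 0.0374 0.038 ]
[302.  247.9] 29 [7 5] [ 0.5584 -0.057   0.038 ]
[341.5 254.8] 17 [7 9] [0.6144 0.0112 0.038 ]
[405.3 252.9] 27 [7 6] [0.6698 0.1395 0.038 ]
[329.7 284.6] 34 [8 6] [ 0.6785 -0.0504  0.038 ]
tabs
[362.3 205.8] 190 [18 22] [0.5012 0.1267 0.045 ]
[291.  232.6] 228 [19 24] [ 0.5108 -0.0616  0.045 ]
[391.1 237.4] 220 [20 24] [0.6212 0.1325 0.045 ]
[317.  267.7] 263 [21 26] [ 0.6308 -0.056   0.045 ]
red
[333.3 222.1] 105 [14 10] [0.5119 0.0447 0.035 ]
[414.9 301.4] 126 [23  8] [0.791  0.0854 0.035 ]
```

View pics/topc.png

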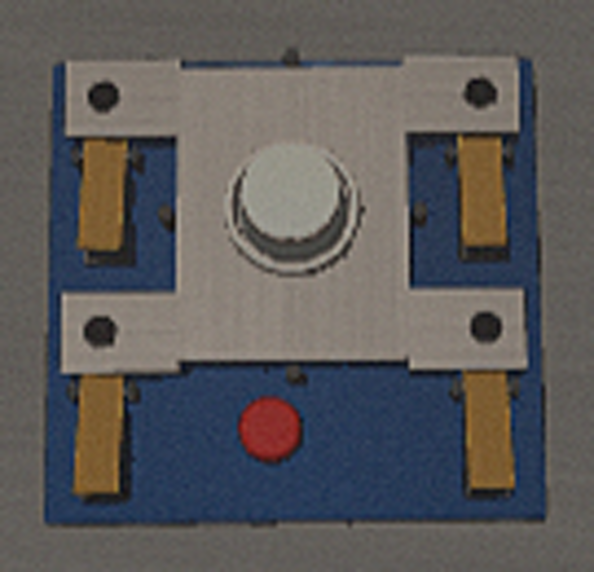

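The crop confirms it: four dotted ears with a brass tab on the robot side of each, the jar in its ring, and the red cap between the near tabs. I'll shut the fingers, align with the plate (yaw about 0.05) and move over ear_1.

{"api": "servo_tool", "payload": {
  "motion": [
    [0,0,0,0,0,-0.84],
    [0,0,0,0,0,-0.84],
    [0,0,0,0,0,-0.84],
    [0,0,0,0,0,-0.84],
    [0,0,0,0,0,-0.84],
    [-0.61,-0.78,0,0,0,0],
    [-0.61,-0.78,0,0,0,0],
    [-0.61,-0.78,0,0,0,0],
    [-0.61,-0.78,0,0,0,0],
    [-0.61,-0.78,0,0,0,0],
    [-0.61,-0.78,0,0,0,0],
    [-0.61,-0.78,0,0,0,0],
    [-0.61,-0.78,0,0,0,0],
    [-0.61,-0.78,0,0,0,0],
    [-0.61,-0.78,0,0,0,0],
    [-0.61,-0.78,0,0,0,0],
    [-0.61,-0.78,0,0,0,0],
    [0,0,0,0,0,0]
  ],
  "claw": 0
}}

```text
time_s: 1.9
ee_pos: [0.5542, 0.1322, 0.2298]
tool_rot: [-0.023, 1.0, -0.001, -0.001]
force: [-0.8, 0.9, -0.1]
width: 0.0001
grip_force: 0.0
```

{"api": "servo_tool", "payload": {
  "motion": [
    [0.09,0.04,0.8,0,0,0],
    [0,0,0.9,0,0,0],
    [0,0,0.9,0,0,0],
    [0,0,0.9,0,0,0],
    [0,0,0.7,0,0,0],
    [0,0,0.2,0,0,0],
    [0,0,0,0,0,0],
    [0,0,0,0,0,0]
  ]
}}

```text
time_s: 2.7
ee_pos: [0.5494, 0.1381, 0.057]
tool_rot: [-0.026, 1.0, 0.0, 0.001]
force: [-0.2, 0.6, 1.2]
width: -0.0001
grip_force: 0.0
```

{"api": "servo_tool", "payload": {
  "motion": [
    [0,-0.1,0.2,0,0,0],
    [0,0,0.15,0,0,0],
    [0,0,0,0,0,0],
    [0,0,0,0,0,0]
  ]
}}

```text
time_s: 3.1
ee_pos: [0.5486, 0.1336, 0.0413]
tool_rot: [-0.026, 1.0, 0.0, -0.0]
force: [0.1, -0.3, 0.6]
width: -0.0
grip_force: 0.0
```

{"api": "servo_tool", "payload": {
  "motion": [
    [0,0,0.05,0,0,0],
    [0,0,0.05,0,0,0],
    [0,0,0,0,0,0]
  ]
}}

```text
time_s: 3.4
ee_pos: [0.549, 0.1337, 0.0381]
tool_rot: [-0.026, 1.0, 0.0, 0.001]
force: [-1.3, 0.1, 2.5]
width: -0.0
grip_force: 1.6
```

Near contact; press in 1 mm steps.

{"api": "servo_tool", "payload": {
  "motion": [
    [0,0,0.025,0,0,0],
    [0,0,0,0,0,0]
  ]
}}

```text
time_s: 3.6
ee_pos: [0.549, 0.1337, 0.0381]
tool_rot: [-0.026, 1.0, 0.0, 0.001]
force: [-3.2, 0.1, 7.4]
width: 0.0001
grip_force: 3.8
```

{"api": "servo_tool", "payload": {
  "motion": [
    [0,0,0.025,0,0,0],
    [0,0,0,0,0,0]
  ]
}}

```text
time_s: 3.8
ee_pos: [0.549, 0.1337, 0.038]
tool_rot: [-0.026, 1.0, 0.0, 0.001]
force: [-4.7, -1.4, 11.8]
width: 0.0001
grip_force: 5.9
```

Ear_1 is solid: 12 N with no give. On to ear_2.

{"api": "servo_tool", "payload": {
  "motion": [
    [0,0,-0.6,0,0,0],
    [0,0,-0.8,0,0,0],
    [-0.01,-0.95,0,0,0,0],
    [-0.01,-0.95,0,0,0,0],
    [-0.01,-0.95,0,0,0,0],
    [-0.01,-0.95,0,0,0,0],
    [0,-0.95,0,0,0,0],
    [0,0,0,0,0,0],
    [0,0,0.8,0,0,0],
    [0,0,0.4,0,0,0],
    [0,0,0,0,0,0],
    [0,0,0,0,0,0]
  ]
}}

```text
time_s: 5.0
ee_pos: [0.5601, -0.0554, 0.0432]
tool_rot: [-0.026, 1.0, 0.0, -0.0]
force: [0.3, -0.1, -0.0]
width: 0.0002
grip_force: 0.0
```

{"api": "servo_tool", "payload": {
  "motion": [
    [0,0,0.1,0,0,0],
    [0,0,0.05,0,0,0],
    [0,0,0,0,0,0]
  ]
}}

```text
time_s: 5.3
ee_pos: [0.5608, -0.0559, 0.0381]
tool_rot: [-0.026, 1.0, -0.0, 0.001]
force: [0.3, 0.3, 0.2]
width: -0.0002
grip_force: 0.0
```

{"api": "servo_tool", "payload": {
  "motion": [
    [0,0,0.025,0,0,0],
    [0,0,0,0,0,0]
  ]
}}

```text
time_s: 5.5
ee_pos: [0.5607, -0.0559, 0.0381]
tool_rot: [-0.026, 1.0, -0.0, 0.001]
force: [-1.9, 1.4, 5.1]
width: -0.0001
grip_force: 2.8
```

{"api": "servo_tool", "payload": {
  "motion": [
    [0,0,0.03,0,0,0],
    [0,0,0,0,0,0]
  ]
}}

```text
time_s: 5.7
ee_pos: [0.5608, -0.0559, 0.038]
tool_rot: [-0.026, 1.0, -0.0, 0.001]
force: [-4.1, 0.8, 10.8]
width: 0.0002
grip_force: 5.2
```

{"api": "servo_tool", "payload": {
  "motion": [
    [0,0,-0.6,0,0,0],
    [0,0,-0.8,0,0,0],
    [-0.75,0,0,0,0,0],
    [-0.75,0,0,0,0,0],
    [-0.75,0,0,0,0,0],
    [-0.74,0,0,0,0,0],
    [0,0,0,0,0,0],
    [0,0,0.8,0,0,0],
    [0,0,0.4,0,0,0],
    [0,0,0,0,0,0],
    [0,0,0,0,0,0]
  ]
}}

```text
time_s: 6.8
ee_pos: [0.6788, -0.0498, 0.043]
tool_rot: [-0.026, 1.0, 0.0, -0.001]
force: [0.3, -0.5, 0.0]
width: -0.0001
grip_force: 0.0
```

{"api": "servo_tool", "payload": {
  "motion": [
    [0,0,0.05,0,0,0],
    [0,0,0,0,0,0]
  ]
}}

```text
time_s: 7.0
ee_pos: [0.68, -0.0499, 0.0425]
tool_rot: [-0.026, 1.0, -0.0, 0.001]
force: [-0.7, -0.0, 0.4]
width: 0.0
grip_force: 0.0
```

{"api": "servo_tool", "payload": {
  "motion": [
    [0,0,0.08,0,0,0],
    [0,0,0.05,0,0,0],
    [0,0,0,0,0,0]
  ]
}}

```text
time_s: 7.3
ee_pos: [0.6802, -0.0499, 0.0368]
tool_rot: [-0.026, 1.0, -0.0, 0.001]
force: [0.3, -0.9, 3.7]
width: 0.0001
grip_force: 1.7
```

{"api": "servo_tool", "payload": {
  "motion": [
    [0,0,0.03,0,0,0],
    [0,0,0,0,0,0]
  ]
}}

```text
time_s: 7.5
ee_pos: [0.6802, -0.0499, 0.0356]
tool_rot: [-0.026, 1.0, -0.0, 0.001]
force: [0.5, 0.4, 4.7]
width: 0.0001
grip_force: 2.2
```

{"api": "servo_tool", "payload": {
  "motion": [
    [0,0,0.03,0,0,0],
    [0,0,0,0,0,0]
  ]
}}

```text
time_s: 7.7
ee_pos: [0.6803, -0.05, 0.035]
tool_rot: [-0.026, 1.0, -0.0, 0.001]
force: [0.7, -0.6, 7.4]
width: 0.0002
grip_force: 3.5
```

Ear_4 gives, so it is the rocking one. Push it to the stop and hold.

{"api": "servo_tool", "payload": {
  "motion": [
    [0,0,0.03,0,0,0],
    [0,0,0,0,0,0],
    [0,0,0,0,0,0]
  ]
}}

```text
time_s: 8.0
ee_pos: [0.6804, -0.05, 0.0349]
tool_rot: [-0.026, 1.0, -0.0, 0.001]
force: [-1.7, -0.6, 10.1]
width: -0.0005
grip_force: 5.1
```

{"api": "servo_tool", "payload": {
  "motion": [
    [0,0,0.03,0,0,0],
    [0,0,0,0,0,0],
    [0,0,0,0,0,0]
  ]
}}

```text
time_s: 8.3
ee_pos: [0.6804, -0.05, 0.0348]
tool_rot: [-0.026, 1.0, -0.0, 0.001]
force: [-3.4, 0.0, 13.7]
width: 0.0004
grip_force: 6.8
```

{"api": "servo_tool", "payload": {
  "motion": [
    [0,0,-0.6,0,0,0],
    [0,0,-0.9,0,0,0],
    [0,0,0,0,0,0],
    [0.6,0,0,0,0,0],
    [0.6,0,0,0,0,0],
    [0.6,0,0,0,0,0],
    [0,0,0,0,0,0],
    [0,0,0.6,0,0,0],
    [0,0,0,0,0,0],
    [0,0,0,0,0,0]
  ]
}}

```text
time_s: 9.3
ee_pos: [0.6072, -0.0533, 0.0658]
tool_rot: [-0.026, 1.0, 0.0, -0.001]
force: [-0.2, 0.4, 0.5]
width: -0.0
grip_force: 0.0
```

Run:
```python
from h import *
p,d=ctrl.snapshot("scene"); cv2.imwrite("pics/s1.png",cv2.resize(p[150:330,230:450,::-1],None,fx=3.3,fy=3.3))
print(ctrl.observe()["ee_pos"],ctrl.observe()["force"])
```

```text
[ 0.60792201 -0.05345107  0.0668193 ] [-0.45929495 -0.07017341  1.04132556]
```

View pics/s1.png

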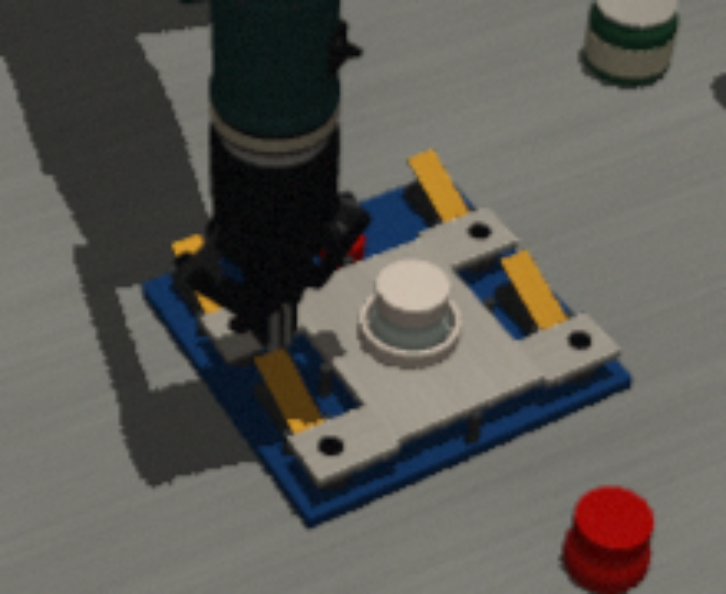

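The fingers are centred over tab_4's free end, at about (280,350) in the crop. The other tabs are up and the plate and jar are undisturbed. Press it down.

{"api": "servo_tool", "payload": {
  "motion": [
    [0,0,0.2,0,0,0],
    [0,0,0.1,0,0,0],
    [0,0,0.1,0,0,0],
    [0,0,0.1,0,0,0],
    [0,0,0.1,0,0,0],
    [0,0,0,0,0,0]
  ]
}}

```text
time_s: 9.95
ee_pos: [0.6071, -0.0536, 0.0431]
tool_rot: [-0.026, 1.0, -0.0, -0.001]
force: [-0.7, 0.2, 1.4]
width: 0.0002
grip_force: 0.7
```

{"api": "servo_tool", "payload": {
  "motion": [
    [0,0,0.1,0,0,0],
    [0,0,0.1,0,0,0],
    [0,0,0.1,0,0,0],
    [0,0,0,0,0,0]
  ]
}}

```text
time_s: 10.35
ee_pos: [0.6075, -0.0536, 0.0302]
tool_rot: [-0.026, 1.0, -0.0, -0.0]
force: [-0.5, 0.1, 0.5]
width: -0.0001
grip_force: 0.2
```

{"api": "servo_tool", "payload": {
  "motion": [
    [0,0,0.03,0,0,0],
    [0,0,0.03,0,0,0],
    [0,0,0,0,0,0]
  ]
}}

```text
time_s: 10.65
ee_pos: [0.6076, -0.0536, 0.0295]
tool_rot: [-0.026, 1.0, -0.0, -0.0]
force: [-3.7, 0.0, 5.6]
width: -0.0002
grip_force: 3.3
```

{"api": "servo_tool", "payload": {
  "motion": [
    [0,0,0.03,0,0,0],
    [0,0,0,0,0,0],
    [0,0,0,0,0,0]
  ]
}}

```text
time_s: 10.95
ee_pos: [0.6076, -0.0536, 0.0293]
tool_rot: [-0.026, 1.0, -0.0, 0.0]
force: [-5.9, -0.3, 11.6]
width: 0.0
grip_force: 5.2
```

It stops dead at 29.3 mm with 11.6 N, so it is flat. Lift off, clear the camera view and check.

{"api": "servo_tool", "payload": {
  "motion": [
    [0,0,-0.3,0,0,0],
    [0,0,-0.9,0,0,0],
    [0,0,-1,0,0,0],
    [0,0,-1,0,0,0],
    [0,0,-1,0,0,0],
    [1,0,0,0,0,0],
    [1,0,0,0,0,0],
    [1,0,0,0,0,0],
    [1,0,0,0,0,0],
    [1,0,0,0,0,0],
    [0,0,0,0,0,0],
    [0,0,0,0,0,0]
  ]
}}

```text
time_s: 12.15
ee_pos: [0.4081, -0.0639, 0.1959]
tool_rot: [-0.026, 1.0, -0.0, 0.001]
force: [0.5, -0.1, 0.6]
width: -0.0001
grip_force: 0.0
```

Run:
```python
from h import *
p,d=ctrl.snapshot("scene"); cv2.imwrite("pics/s2.png",cv2.resize(p[150:330,230:450,::-1],None,fx=3.3,fy=3.3))
```

```text
(no output)
```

View pics/s2.png

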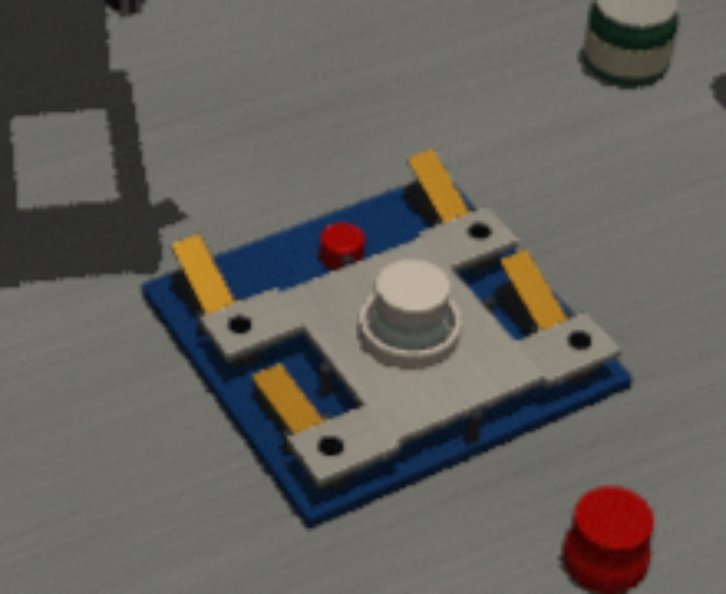

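Tab_4, at crop (288,398), looks flat with no shadow under it, and the other three stand up. I'll check the heights with depth.

Run:
```python
from h import *
p,d=ctrl.snapshot("top"); c=ctrl.camera_params("top");K,R,t=c["intrinsics"],c["R"],c["t"]
d0=np.load("pics/top0.npy")
for n,e in {1:(.5505,.134),2:(.56,-.0565),3:(.671,.14),4:(.68,-.05)}.items():
  for nm,off,z in(("ear",0,.038),("tab",.070,.035)):
    q=K@(R@np.array([e[0]-off,e[1]-.05*off,z])+t); u,v=(q[:2]/q[2]).round().astype(int)
    h=[]
    for D in(d0,d):
      m=np.median(D[v-1:v+2,u-1:u+2]); X=R.T@(np.linalg.inv(K)@[u,v,1]*m-t); h.append(round(X[2]*1000,1))
    print(n,nm,h)
```

```text
1 ear [np.float64(39.0), np.float64(39.5)]
1 tab [np.float64(46.0), np.float64(48.4)]
2 ear [np.float64(39.2), np.float64(39.6)]
2 tab [np.float64(47.9), np.float64(556.0)]
3 ear [np.float64(37.6), np.float64(37.2)]
3 tab [np.float64(47.1), np.float64(47.4)]
4 ear [np.float64(37.7), np.float64(37.7)]
4 tab [np.float64(47.3), np.float64(30.7)]
```

Tab_4 measures 30.7 mm (flat), and ear_4 is back up at its starting height. Tab_2 is hidden under the arm in this view but is raised in the scene picture.

```bash
python3 -c "
from station import ctrl
print(ctrl.close_job())"
```

```text
the job is handed in; nothing more can be done
None
```

The far right ear (ear_4) is the rocking one: I pushed it to its stop and let it come back up, then pressed its tab (tab_4) flat; the other three tabs are still raised, the plate, jar and cap look undisturbed, and the job is handed in (no verdict was shown).

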